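# Make up two block-printing kits for the art lesson

## Robot

A 6-joint arm with a two-finger parallel gripper is mounted at the origin on the work surface. World frame = base frame: x ahead of the robot, y to its left, z up, the work surface at z = 0. Lengths are in m, angles in rad, forces in N, time in s.
With the tool pointing down it reaches from about 0.4 to 0.825 m from the base axis. Payload 7 kg.
Tool frame: the origin (TCP) lies between the finger pads; the fingertips stand 14 mm ahead of it and the grasp point (between the pads) lies 5 mm behind it; z points along the fingers, y is the line along which they close (so a half turn about z gives the same grasp; the last joint's range is limited). The gripper opens to 85 mm and grips with 20 to 120 N. Pads are 22 mm wide; open, the fingers measure 114 mm over their backs; the gripper's body (76 mm by 85 mm) begins 54 mm behind the grasp point. The pads swing forward as they close: fully open they stand 13 mm farther back than shut.
Start: joints at [1.448, 0.359, 0.012, 0, -1.224, -0.288], TCP at [0.27, 0.619, 0.245] pointing down, gripper open.
Joint ranges: [-3.07, 3.07], [-1.43, 2.12], [-1.02, 1.25], [-3.03, 1.67], [-3.05, -0], [-3.03, 3.03]. Speed limits (rad/s): [2.39, 2.39, 3.01, 3.14, 3.14, 3.14].

## Interface

Orientations are given as a unit quaternion [x, y, z, w].
In Python, from bench import r gives the robot as it stands. Calls block until the motion is done:
- r.reach(position, orientation): joint-space move of the TCP to a pose.
- r.servo_line(position, vel=0.15, rot=None): straight line of the TCP; rot=None keeps the orientation; vel is the mean speed in m/s.
- r.move_j(angles): joint-space move.
- r.gripper_to(opening, newtons=None): finger opening in m; newtons is the grip in N (None keeps the last); returns when the fingers have stopped.
- r.hold(seconds).
- r.ik(position, orientation): joint angles nearest the present ones, or None.
- r.read_state(): the state.
- r.snapshot(name): name is "scene" or "top" or "wrist"; returns the picture (384x512x3 uint8, red, green, blue); there is no depth.
- r.calibration(name): a dict with "mtx" (3x3 intrinsics, pixels), "rvec" (rotation vector, rad) and "tvec" (3), from world to camera coordinates, as OpenCV has them; the wrist camera has in their place "T_tool_cam" (4x4, takes a point from camera to tool coordinates, whose origin is the TCP and whose axes are the flange's). Camera axes: x right, y down, z forward; pixel columns grow to the right and rows downward; lengths in m; the calibration is good to about 2 mm. The wrist camera is an equidistant fisheye: a pixel r from the principal point sees the ray r / f radians off the axis. A picture is of the moment at which its call begins: read the wrist's pose just before it. calibration takes no time and is no camera call.
A pose or a line that the arm cannot do raises r.PlanningError and nothing moves.
- r.close_job(): hands the job in; it is judged then, once.
The state is a dict: "t": time; "qpos": joint angles; "qvel": joint speeds; "effort": joint torques, N m; "tool_pos": TCP position; "tcp_rot": TCP orientation; "ft_force": force on the tool from outside, world axes, zero at the start; "wrist_torque": the same for the moment, N m; "finger_gap": finger opening in m; "grip_force": force on a finger pad.
Only numpy, scipy, OpenCV 4.12 (cv2) and the standard library are available. Lean on these libraries where they do the work, as an engineer would, in place of code of your own. Each camera call takes 0.05 s, during which the arm holds its last target. There are 200 camera calls.

## Task

Make up the two block-printing kits from the stock on the table: in the square three-bay tray lay the wide ink roller in the long bay, the baren (the round hand press, bar up) in the square bay and stand the tall ink jar in the smallest bay; in the long narrow tray lay the narrow ink roller in the long bay and stand the low ink jar in the short bay. Everything must rest flat on the floor of its own bay, rollers lengthwise (either end first) and the right way up as they lie now, jars upright, set down rather than dropped. Leave the tape dispenser, alarm clock and flask where they are.

Things in the scene. Friction and masses are not known exactly. Their poses are not given: they have to be found in the camera images.
- wide_brayer_mid (a point): Wide ink roller (brayer), loose, flat: black roller 70 mm wide (81 over its steel yoke), 30 mm diameter; wooden handle 20 mm thick. 155 mm long, 30 high, 0.13 kg. Point: on the handle axis, midway along the whole length, 14 mm above what it lies on; grip the handle here, across it. x: along the handle to the roller (its axis at +62 mm), z up. Starts with roller roughly away from the robot.
- narrow_brayer_mid (a point): Narrow ink roller (brayer), loose, lying flat: the same tool with a roller only 40 mm wide (51 mm over the yoke); 155 mm long, 30 mm high, handle 20 mm thick, 0.10 kg. Point and axes as for the wide one. Starts with the roller pointing roughly towards the robot.
- baren_bar (a point): Baren (round hand press), loose: wooden disc 80 mm in diameter, 10 mm thick, lying flat; over it on two short posts a paler wooden bar 72 mm long, 18 wide, 18 high. 45 mm high in all, 0.12 kg. Point: centre of the bar, 36 mm above what the disc lies on (17 mm gap between disc and bar). Grip the bar across its 18 mm width. x along the bar, z up.
- tall_jar_mid (a point): Tall ink jar, loose, standing: grey jar with paper label and black screw cap, 46 mm in diameter, 78 mm high, about 0.14 kg. This point is on its axis half-way up (39 mm above its underside), z up.
- low_jar_mid (a point): Low ink jar, loose, standing: same make, 54 mm in diameter, 46 mm high, about 0.11 kg. This point is on its axis half-way up (23 mm above its underside), z up.
- square_tray: Square white tray with three bays, fixed: 193 mm along its x, 222 along y, 20 high; floor and walls 4 mm thick (walls 16 mm above the bay floors). Origin: centre of underside, z up. Long bay 185 (x) x 105 (y) mm, centre x 0, y -54.5 mm. Square bay 105 x 105, centre x -40, y +54.5. Smallest bay 76 (x) x 105 (y), centre x +54.5, y +54.5.
- narrow_tray: Long narrow white tray with two bays, fixed: 297 mm along its x, 92 along y, 20 high; floor and walls 4 mm thick (walls 16 mm above the bay floors). Origin: centre of underside, z up. Long bay 185 (x) x 84 (y) mm, centre x -52, y 0 mm. Short bay 100 (x) x 84 (y), centre x +94.5, y 0.
- tape_dispenser: Bystander, loose: blue desk tape dispenser, 130 x 54 mm, 85 mm high, out on the left. Origin at the centre of its underside. Leave it alone.
- alarm_clock: Bystander, loose: round white alarm clock 92 mm across, 115 mm high, out to one side. Origin at the centre of its underside. Leave it alone.
- flask: Bystander, loose: dark steel drinking flask 62 mm in diameter, 170 mm high, out to one side. Origin at the centre of its underside. Leave it alone.
Things that resemble listed ones, but are neither listed nor needed, are in the scene too. Leave any green or red look-alike of the part that bears wide_brayer_mid alone.

How it is judged:
By the outcome, as a careful person would: the job done as asked, in the order asked, and still so for the second after the job is handed in, with the robot touching nothing.
It also fails if it takes over 112 s, if anything falls off the work surface, if the arm or the gripper's body presses on something with over 40 N, if the wrist force passes 120 N, or if a joint passes its speed limit or range.

## Working session

There is one attempt and no reset: what is moved stays moved. The work goes in short steps, each a Python script; the robot and the scene stay as the last script left them, time stands still between calls to the robot, and variables do not carry over. Pictures are saved under pics/ and viewed, at most 14 in all, crops included, and the job is handed in when it is done.

```bash
mkdir -p pics; ls; python3 - <<'E'
from bench import r
import cv2,numpy as np
for n in ["top","scene"]:
    im=r.snapshot(n); cv2.imwrite(f"pics/{n}0.png",cv2.resize(im[:,:,::-1],(800,600),interpolation=cv2.INTER_CUBIC)); np.save(f"pics/{n}0.npy",im)
    print({k:np.round(v,4).tolist() for k,v in r.calibration(n).items()})
print({k:np.round(v,4).tolist() for k,v in r.calibration("wrist").items()})
s=r.read_state();print(s["t"],s["tcp_rot"],s["tool_pos"])
E
```

```text
pics
{'mtx': [[486.9267, 0.0, 263.1281], [0.0, 486.9267, 191.3093], [0.0, 0.0, 1.0]], 'rvec': [2.2, -2.188, 0.0756], 'tvec': [-0.0014, 0.5624, 1.8815]}
{'mtx': [[378.1585, 0.0, 260.8191], [0.0, 378.1585, 190.7621], [0.0, 0.0, 1.0]], 'rvec': [1.3676, 2.2187, -0.8726], 'tvec': [0.2298, -0.3138, 1.5972]}
{'mtx': [[297.3186, 0.0, 257.6898], [0.0, 297.3186, 187.645], [0.0, 0.0, 1.0]], 'T_tool_cam': [[0.0002, -0.9568, -0.2907, 0.0749], [1.0, -0.0002, 0.0012, -0.0007], [-0.0012, -0.2907, 0.9568, -0.1283], [0.0, 0.0, 0.0, 1.0]]}
0.1 [ 9.78972535e-01 -2.03990716e-01 -8.73638276e-05  7.45094394e-04] [0.26940284 0.61846067 0.2444675 ]
```

View pics/top0.png

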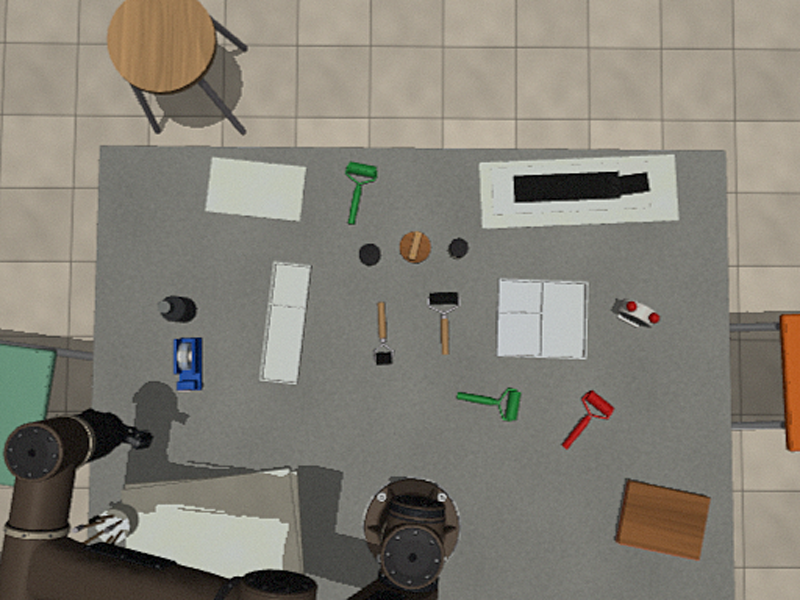

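View pics/scene0.png

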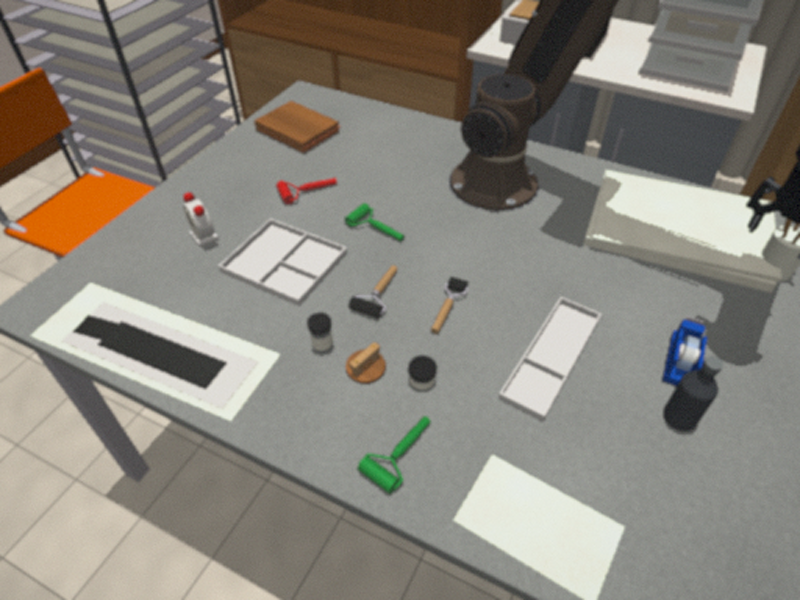

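The top view shows:
- Black rollers with wooden handles: the wide one at (444,320) and the narrow one at (383,335). Look-alikes are green at (361,190) and (490,403), and red at (588,418).
- Baren at (415,247), jars at (370,254) and (458,248). The scene view shows the one on the robot's right is tall and the one on the left is low.
- Narrow tray at (285,322), square tray at (542,318).

Next I'll take a closer wrist view.

```bash
cat > h.py <<'E'
from bench import r
import cv2,numpy as np
from scipy.spatial.transform import Rotation as R
def down(yaw): return (R.from_euler('z',yaw)*R.from_quat([1,0,0,0])).as_quat()
def wrist(name):
    s=r.read_state(); T=np.eye(4); T[:3,:3]=R.from_quat(s["tcp_rot"]).as_matrix(); T[:3,3]=s["tool_pos"]
    im=r.snapshot("wrist"); T=T@r.calibration("wrist")["T_tool_cam"]
    np.savez(f"pics/{name}.npz",im=im,T=T)
    cv2.imwrite(f"pics/{name}.png",cv2.resize(im[:,:,::-1],(800,600),interpolation=cv2.INTER_CUBIC))
    return im,T
def wcast(T,px,z):
    """wrist pixels (native) -> world points on plane z"""
    K=np.array(r.calibration("wrist")["mtx"]); px=np.atleast_2d(px).astype(float)
    d=(px-K[:2,2])/K[0,0]; th=np.linalg.norm(d,axis=1); u=d/np.maximum(th,1e-9)[:,None]
    ray=np.c_[u*np.sin(th)[:,None],np.cos(th)]@T[:3,:3].T
    return T[:3,3]+ray*((z-T[2,3])/ray[:,2])[:,None]
def tcast(name,px,z):
    c=r.calibration(name); A=cv2.Rodrigues(np.array(c["rvec"],float))[0]; K=np.array(c["mtx"])
    px=np.atleast_2d(px).astype(float); ray=np.c_[px,np.ones(len(px))]@np.linalg.inv(K).T@A
    o=-A.T@np.array(c["tvec"]).ravel()
    return o+ray*((z-o[2])/ray[:,2])[:,None]
E
python3 - <<'E'
from h import *
s=1/1.5625
P={"wide":(444,320),"narrow":(383,335),"baren":(415,247),"jarL":(370,254),"jarR":(458,248),"nt":(285,322),"sq":(542,318),"clock":(637,312),"flask":(180,309),"tape":(188,363)}
for k,v in P.items(): print(k,tcast("top",np.array(v)*s,0.015).round(3)[0,:2])
r.reach([0.56,0,0.4],down(0)); wrist("w0"); print(r.read_state()["t"],r.read_state()["tool_pos"])
E
```

```text
wide [ 0.51  -0.081]
narrow [0.472 0.071]
baren [ 0.693 -0.007]
jarL [0.675 0.105]
jarR [ 0.691 -0.115]
nt [0.503 0.316]
sq [ 0.517 -0.326]
clock [ 0.533 -0.564]
flask [0.534 0.577]
tape [0.4   0.554]
2.6333 [0.56005895 0.00066605 0.39967858]
```

View pics/w0.png

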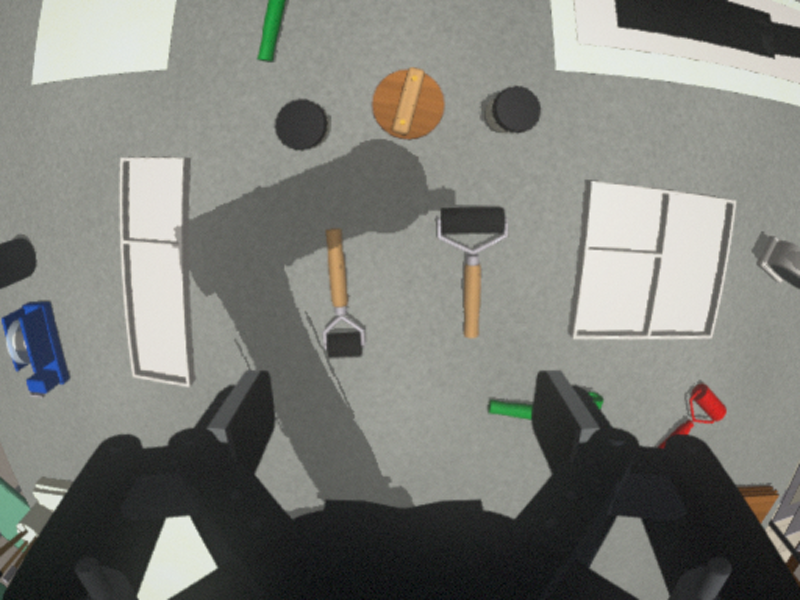

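The wrist view (800x600) shows:
- Wide roller at (472,270), with a black roller 66 px wide, pointing away. Narrow roller at (340,290), black roller 36 px wide, pointing at the robot. The green ones at (270,30) and (545,405) and the red one at (700,405) are look-alikes.
- Baren at (408,103), low jar at (302,125), tall jar at (516,109).
- Square tray: the long bay is on the right, the square bay is lower left (87 px) and the smallest is upper left (69 px).
- Narrow tray: the short bay is at the far end.

Next come the measurements.

```bash
cat > meas.py <<'E'
from h import *
d=np.load("pics/w0.npz"); im=d["im"]; T=d["T"]; s=1/1.5625
hsv=cv2.cvtColor(im,cv2.COLOR_RGB2HSV); H,S,V=[hsv[...,i].astype(int) for i in range(3)]
def box(m,b):
    x0,y0,x1,y1=[int(v*s) for v in b]; o=np.zeros(m.shape,np.uint8); o[y0:y1,x0:x1]=m[y0:y1,x0:x1]
    n,l,st,c=cv2.connectedComponentsWithStats(o); k=1+st[1:,4].argmax(); return (l==k).astype(np.uint8)
def cen(m): ys,xs=np.nonzero(m); return np.array([xs.mean(),ys.mean()])
def pts(m): ys,xs=np.nonzero(m); return np.c_[xs,ys]
dark=V<58; wood=(S>70)&(H>5)&(H<28); ov=im.copy()
res={}
for k,rb,hb,sg in [("wide",(430,195,520,240),(455,235,490,345),1),("narrow",(318,325,368,362),(322,225,355,318),-1)]:
    mr=box(dark,rb); mh=box(wood,hb); ov[mr>0]=[255,0,255]; ov[mh>0]=[0,255,255]
    rc=wcast(T,cen(mr),.015)[0,:2]; P=wcast(T,pts(mh),.014)[:,:2]; hc=P.mean(0)
    a=np.linalg.svd(P-hc)[2][0]; a=a*np.sign(a@(rc-hc)); b=(rc-hc)/np.linalg.norm(rc-hc)
    Q=wcast(T,pts(mr),.015)[:,:2]; wr=np.ptp(Q@[-a[1],a[0]])
    e=((P-rc)@a).min(); mid=rc-.062*b
    print(k,"roller",rc.round(4),"w",wr.round(4),"handle end",e.round(4),"yaw pca/line",np.arctan2(a[1],a[0]).round(3),np.arctan2(b[1],b[0]).round(3),"mid",mid.round(4))
    res[k]=[*mid,np.arctan2(b[1],b[0])]
m=box(wood,(360,60,455,145)); P=wcast(T,pts(m),.010)[:,:2]; print("disc",P.mean(0).round(4),np.ptp(P,axis=0).round(3))
mb=box((m>0)&(V>np.percentile(V[m>0],100)*0+165),(360,60,455,145)); ov[mb>0]=[0,255,0]
rect=cv2.minAreaRect(wcast(T,pts(mb),.045)[:,:2].astype(np.float32)*1000); bp=cv2.boxPoints(rect)
e=[bp[1]-bp[0],bp[2]-bp[1]]; L=max(e,key=np.linalg.norm); print("bar",np.round(rect[0],1),np.round(rect[1],1),np.arctan2(L[1],L[0]).round(3))
res["baren"]=[rect[0][0]/1000,rect[0][1]/1000,float(np.arctan2(L[1],L[0]))]
for k,b,z in [("low",(265,90,340,160),.046),("tall",(485,75,550,140),.078)]:
    mj=box(V<50,b); ov[mj>0]=[255,0,255]; P=wcast(T,pts(mj),z)[:,:2]; c,rad=cv2.minEnclosingCircle(P.astype(np.float32)*1000)
    print(k,P.mean(0).round(4),"circ",np.round(c,1),round(rad,1)); res[k]=list(P.mean(0))
for k,b in [("sq",(560,165,750,350)),("nt",(105,145,200,395))]:
    x0,y0,x1,y1=[int(v*s) for v in b]; o=np.zeros(V.shape,np.uint8); o[y0:y1,x0:x1]=((V>165)&(S<60))[y0:y1,x0:x1]
    o=cv2.morphologyEx(o,cv2.MORPH_CLOSE,np.ones((7,7))); o=box(o,b)
    c=max(cv2.findContours(o,0,cv2.CHAIN_APPROX_NONE)[0],key=cv2.contourArea); cv2.drawContours(ov,[c],-1,(255,0,0),1)
    for z in (0,.02):
        P=wcast(T,c[:,0],z)[:,:2]; r0=cv2.minAreaRect(P.astype(np.float32)*1000); print(k,z,np.round(cv2.boxPoints(r0),1).tolist(),np.round(r0[1],1))
np.save("pics/res.npy",res,allow_pickle=True)
cv2.imwrite("pics/ov.png",cv2.resize(ov[:260,50:500,::-1],(800,462),interpolation=cv2.INTER_NEAREST))
E
python3 meas.py
```

```text
wide roller [ 0.5657 -0.0747] w 0.0678 handle end -0.141 yaw pca/line 0.019 0.056 mid [ 0.5038 -0.0782]
narrow roller [0.4156 0.0725] w 0.0388 handle end -0.1393 yaw pca/line -3.092 -3.097 mid [0.4775 0.0752]
disc [ 0.6942 -0.005 ] [0.08  0.079]
bar [695.8 -12.4] [66.5 53. ] 0.15
low [0.6571 0.0857] circ [657.5  87.7] 9.9
tall [ 0.6727 -0.0917] circ [672.9 -93.2] 10.3
sq 0 [[404.79998779296875, -450.8999938964844], [608.2000122070312, -457.79998779296875], [616.0, -223.39999389648438], [412.70001220703125, -216.60000610351562]] [234.5 203.5]
sq 0.02 [[413.6000061035156, -433.79998779296875], [609.2000122070312, -440.3999938964844], [616.7999877929688, -214.89999389648438], [421.1000061035156, -208.3000030517578]] [225.6 195.7]
nt 0 [[336.6000061035156, 297.29998779296875], [645.0, 265.6000061035156], [655.0, 363.1000061035156], [346.70001220703125, 394.70001220703125]] [ 98.  309.9]
nt 0.02 [[348.0, 286.1000061035156], [644.5999755859375, 255.60000610351562], [654.2000122070312, 349.3999938964844], [357.6000061035156, 379.79998779296875]] [ 94.2 298.2]
```

View pics/ov.png

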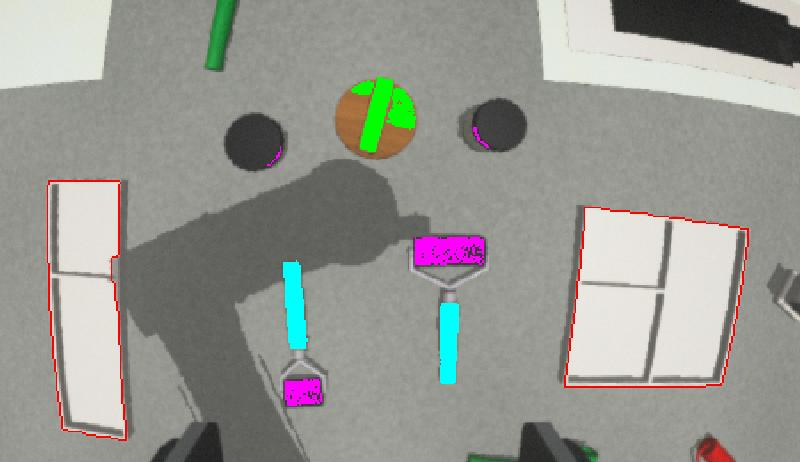

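The overlay shows the tray outlines (red) and both handles fit well. The jar caps at (254,141) and (500,125) and the bar at (377,115) need better thresholds.

```bash
sed -i 's/dark=V<58/dark=(V<72)\&(S<60)/; s/mj=box(V<50,b)/mj=box(V<72,b)/; s/P.mean(0).round(4),"circ"/P.mean(0).round(4),np.ptp(P,axis=0).round(4),"circ"/' meas.py
python3 - <<'E'
import numpy as np,cv2
im=np.load("pics/w0.npz")["im"];hsv=cv2.cvtColor(im,cv2.COLOR_RGB2HSV)
for n,(x,y) in {"bar":(262,64),"disc dark":(247,68),"disc light":(275,62),"shadow":(190,170),"cap":(193,80),"cap2":(331,69)}.items(): print(n,hsv[y-1:y+2,x-1:x+2].reshape(-1,3).mean(0).round())
E
sed -i 's/\*0+165/*0+195/' meas.py; python3 meas.py | grep -v -e sq -e nt
```

```text
bar [ 16. 123. 213.]
disc dark [ 14. 158. 159.]
disc light [ 14. 159. 168.]
shadow [ 34.  11. 154.]
cap [71.  8. 57.]
cap2 [89.  9. 65.]
wide roller [ 0.565 -0.077] w 0.0712 handle end -0.1403 yaw pca/line 0.019 0.033 mid [ 0.5031 -0.079 ]
narrow roller [0.415  0.0714] w 0.0401 handle end -0.1399 yaw pca/line -3.092 -3.086 mid [0.4769 0.0748]
disc [ 0.6942 -0.005 ] [0.08  0.079]
bar [694.5  -4.9] [12.5 65.7] -0.264
low [0.6708 0.1056] [0.0516 0.0534] circ [670.5 105.8] 27.3
tall [ 0.6844 -0.1082] [0.0453 0.0471] circ [ 683.6 -108.8] 24.1
```

View pics/ov.png

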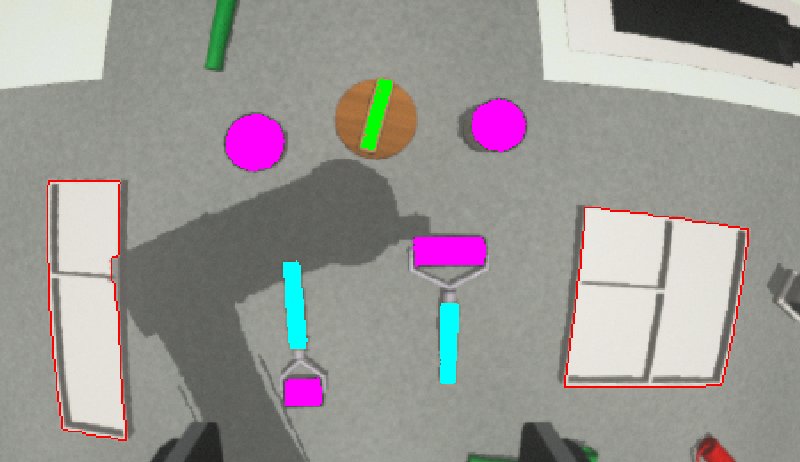

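Measured widths are 71 and 40 mm for the rollers, 47 and 54 mm for the jars, and the handle ends match. Roller candidates are black/wood (472,270), black/wood (340,290), green (270,30) and (545,405), and red (700,405). Only the first is black, wooden-handled and 70 mm wide, so I'll confirm it in a crop.

```bash
python3 - <<'E'
import numpy as np,cv2
im=np.load("pics/w0.npz")["im"]; cv2.imwrite("pics/crop.png",cv2.resize(im[120:240,190:350,::-1],(640,480),interpolation=cv2.INTER_CUBIC))
E
cat > act.py <<'E'
from h import *
SQ=(np.array([.5152,-.3243]),-.034); NT=(np.array([.501,.3177]),-.102)
def bay(t,x,y): c,s=np.cos(t[1]),np.sin(t[1]); return t[0]+[c*x-s*y,s*x+c*y]
def log(m):
    s=r.read_state(); print(m,round(s["t"],2),"pos",np.round(s["tool_pos"],4),"gap",round(float(s["finger_gap"]),4),"grip",round(float(np.max(s["grip_force"])),1),"F",np.round(s["ft_force"],1))
def pick(xy,yaw,z,N,op=.085,up=.15):
    q=down(yaw); r.gripper_to(op); r.reach([*xy,z+.08],q); r.servo_line([*xy,z],vel=.12); log("at")
    r.gripper_to(0,N); log("gripped"); r.servo_line([*xy,z+up],vel=.2); log("lifted")
def place(xy,yaw,z,op,up=.15,ap=.06):
    q=down(yaw); r.reach([*xy,z+ap],q); r.servo_line([*xy,z+.004],vel=.1); r.hold(.15)
    f0=r.read_state()["ft_force"][2]
    for dz in (.003,.002,.001,0,-.001):
        r.servo_line([*xy,z+dz],vel=.02); f=r.read_state()["ft_force"][2]-f0
        if f>2.5: break
    print("contact dz",dz,"df",round(f,1)); log("down")
    r.gripper_to(op); r.hold(.1); r.servo_line([*xy,z+up],vel=.2); log("left")
E
```

```text
(no output)
```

View pics/crop.png

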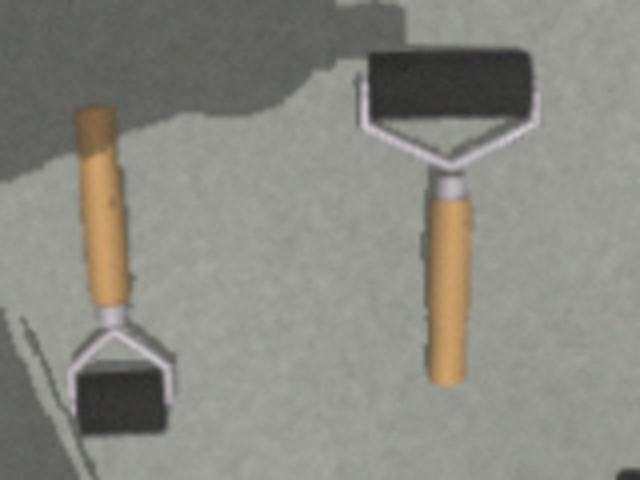

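The crop shows the wide black roller at (450,85) with its wooden handle at right, and the narrow one at lower left (120,400). Both match the descriptions. I'll pick the wide one.

```bash
python3 - <<'E'
from act import *
pick([.5031,-.079],.026,.017,60)
place(bay(SQ,0,-.0545),SQ[1],.021,.045)
E
```

```text
at 4.88 pos [ 0.5038 -0.0788  0.0176] gap 0.0849 grip 0.0 F [-0.2 -0.5 -0.3]
gripped 5.51 pos [ 0.5033 -0.0789  0.0174] gap 0.0176 grip 58.4 F [-2.   0.7  5. ]
lifted 6.41 pos [ 0.5022 -0.0791  0.1658] gap 0.0174 grip 58.6 F [ 0.3 -0.4 -2.3]
contact dz 0 df 4.4
down 9.46 pos [ 0.5135 -0.3788  0.0215] gap 0.0181 grip 59.2 F [-0.9  1.4  4.3]
left 10.83 pos [ 0.5127 -0.3783  0.1698] gap 0.045 grip 0.0 F [-0.4 -0.  -1.1]
```

```bash
python3 - <<'E'
from act import *
wrist("w1")
pick([.6945,-.005],-.264,.033,50,op=.06)
place(bay(SQ,-.040,.0545),SQ[1],.037,.045)
pick([.684,-.1085],SQ[1],.043,50)
place(bay(SQ,.0545,.0545),SQ[1],.047,.066)
wrist("w2")
E
```

```text
at 13.55 pos [ 0.6951 -0.0051  0.0337] gap 0.0603 grip 0.0 F [0.3 0.1 0.6]
gripped 14.01 pos [ 0.6951 -0.0048  0.0339] gap 0.0173 grip 50.3 F [-0.5  0.6  6. ]
lifted 14.91 pos [ 0.6935 -0.005   0.1813] gap 0.017 grip 49.4 F [-0.7 -0.7 -2.1]
contact dz 0 df 9.7
down 18.09 pos [ 0.4771 -0.2685  0.0379] gap 0.0171 grip 50.8 F [-2.9  2.8  9.2]
left 19.48 pos [ 0.4764 -0.2682  0.1859] gap 0.045 grip 0.0 F [-0.  -0.2 -0.2]
at 21.82 pos [ 0.6845 -0.1087  0.0438] gap 0.0852 grip 0.0 F [-0.6  0.4  0.2]
gripped 22.27 pos [ 0.6847 -0.1085  0.044 ] gap 0.045 grip 51.1 F [-0.1 -0.2  6. ]
lifted 23.17 pos [ 0.683  -0.1083  0.1912] gap 0.0453 grip 51.2 F [ 0.2  0.5 -2.9]
contact dz 0 df 8.7
down 25.89 pos [ 0.5717 -0.2718  0.048 ] gap 0.0454 grip 52.0 F [-2.7  1.9  6.9]
left 27.23 pos [ 0.5708 -0.2714  0.1957] gap 0.0659 grip 0.0 F [-0.5 -0.3 -1. ]
```

View pics/w2.png

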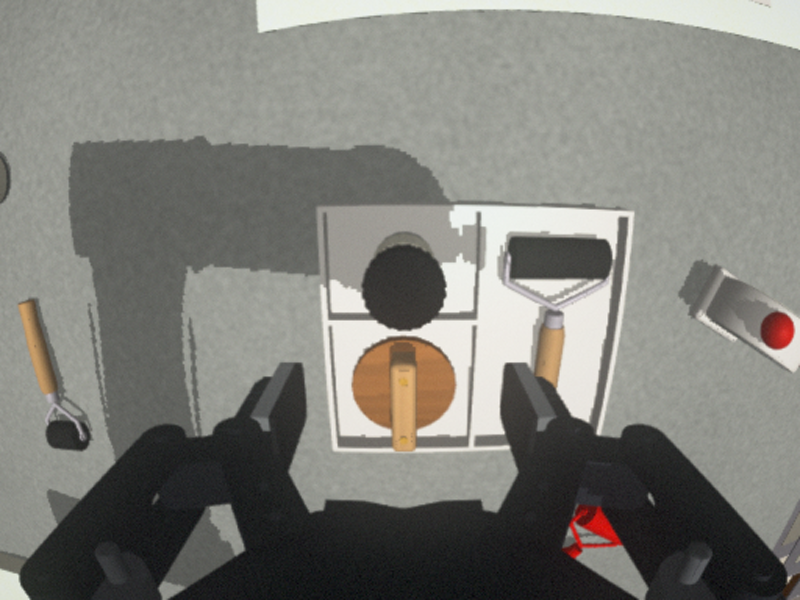

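All three kit parts sit inside their bays: jar at (404,285), baren at (404,385), roller at (555,290). Next is the narrow kit.

```bash
python3 - <<'E'
from act import *
pick([.4769,.0748],.053,.017,60)
place(bay(NT,-.052,0),NT[1],.021,.045)
b=bay(NT,.0945,0); ys=[NT[1]+s*np.pi/2 for s in(1,-1)]
ok=[y for y in ys if all(r.ik([*p],down(y)) is not None for p in ([*b,.033],[*b,.18],[.6708,.1056,.03],[.6708,.1056,.18]))]
print(ok)
y=min(ok,key=lambda y:abs(r.ik([.6708,.1056,.18],down(y))[5]-r.read_state()["qpos"][5]))
pick([.6708,.1056],y,.029,50)
place(b,y,.033,.066)
s=r.read_state(); p=s["tool_pos"]
r.reach([.5,.24,.4],down(0)); wrist("w3"); log("end")
E
```

```text
at 29.82 pos [0.4774 0.0748 0.0174] gap 0.0853 grip 0.0 F [0.2 0.3 0.7]
gripped 30.45 pos [0.477  0.0748 0.0174] gap 0.0176 grip 58.4 F [-1.   0.4  4.9]
lifted 31.35 pos [0.4761 0.0745 0.1659] gap 0.0177 grip 58.6 F [-0.5  0.4 -1.2]
contact dz 0 df 6.2
down 34.24 pos [0.4494 0.3231 0.0215] gap 0.0174 grip 59.2 F [-1.8 -0.9  4.5]
left 35.62 pos [0.4487 0.3224 0.1699] gap 0.045 grip 0.0 F [-1.1  0.  -0.7]
[1.4687963267948965, -1.6727963267948966]
at 38.12 pos [0.6713 0.106  0.0297] gap 0.0854 grip 0.0 F [ 0.4 -0.6  0.6]
gripped 38.52 pos [0.6714 0.1058 0.0302] gap 0.0524 grip 52.8 F [-0.5 -0.8  6.9]
lifted 39.42 pos [0.6698 0.1054 0.1774] gap 0.0528 grip 52.5 F [-1.2  0.5 -1.7]
contact dz 0.001 df 3.4
down 41.95 pos [0.5951 0.3082 0.0342] gap 0.0528 grip 53.0 F [-1.  -0.3  2.2]
left 43.23 pos [0.5943 0.3077 0.1817] gap 0.066 grip 0.0 F [-0.3 -0.2 -0.3]
end 44.73 pos [0.5    0.2401 0.3988] gap 0.0662 grip 0.0 F [-0.2  0.5 -0.7]
```

View pics/w3.png

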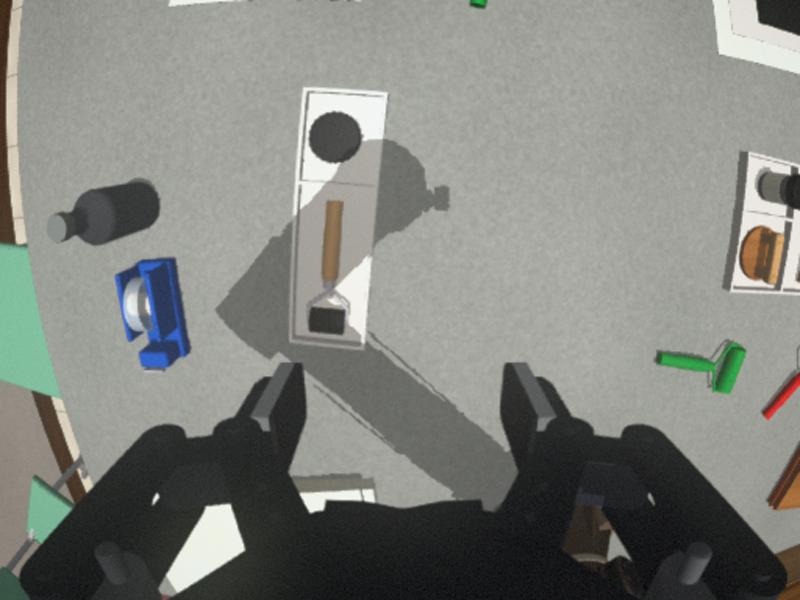

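The low jar at (335,137) and narrow roller at (330,270) are in their bays. The finger hid the wide roller's handle end earlier, so I'll check that in one last scene crop.

```bash
python3 - <<'E'
from h import *
im=r.snapshot("scene"); cv2.imwrite("pics/s1.png",cv2.resize(im[120:280,120:400,::-1],(800,457),interpolation=cv2.INTER_CUBIC))
E
```

```text
(no output)
```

View pics/s1.png

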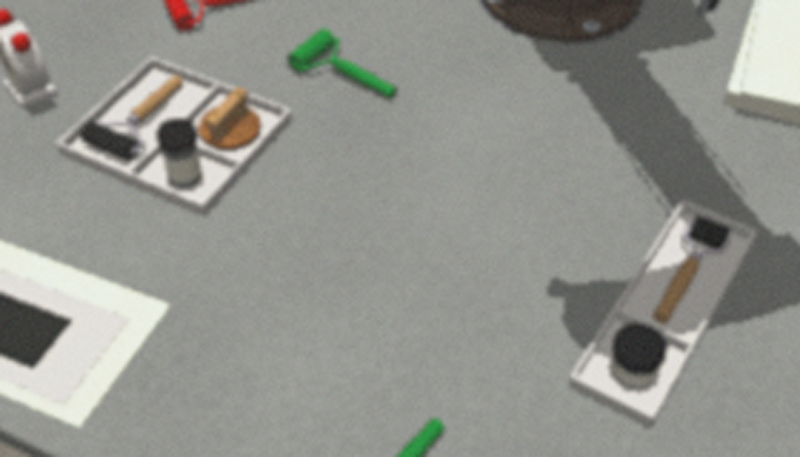

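The crop shows all five parts flat in their bays. The wide roller runs (110,140) to (175,85) inside the long bay, and the bystanders in view are untouched. I'm handing in.

```bash
python3 -c "
from bench import r
print(r.close_job())"
```

```text
the job is handed in; nothing more can be done
None
```

Both kits are made up in the order asked, all five parts resting in their own bays with the bystanders left alone, and the job was handed in at about 45 s of the 112 s allowed.

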